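Shut the clinic's elbow taps and park the spout over the bowl

ROBOT

A 6-joint arm with a two-finger parallel gripper is mounted at the origin on the work surface. World frame = base frame: x ahead of the robot, y to its left, z up, the work surface at z = 0. Lengths are in m, angles in rad, forces in N, time in s.
With the tool pointing down it reaches from about 0.3 to 0.75 m from the base axis. Payload 8.5 kg.
Tool frame: the origin (TCP) lies between the finger pads; the fingertips stand 22 mm ahead of it and the grasp point (between the pads) lies 3 mm ahead of it; z points along the fingers, y is the direction in which the jaws open and shut (so a half turn about z gives the same grasp; the last joint's range is limited). The gripper opens to 85 mm and grips with 20 to 120 N. Pads are 22 mm wide; open, the fingers measure 114 mm over their backs; the gripper's body (76 mm by 85 mm) begins 54 mm behind the grasp point. The pads swing forward as they close: fully open they stand 13 mm farther back than shut.
Start: joints at [0.975, 0.381, 1.297, -0, 1.464, -0.215], TCP at [0.204, 0.511, 0.221] pointing down, gripper open.
Joint ranges: [-3.11, 3.11], [-0.89, 2.33], [0.22, 2.48], [-1.42, 4.56], [0.17, 2.85], [-2.88, 2.88]. Speed limits (rad/s): [2.39, 2.39, 3.14, 3.14, 3.14, 3.14].

INTERFACE

Orientations are given as a unit quaternion [w, x, y, z].
In Python, from workcell import env gives the robot as it stands.
- The arm moves only by the shell command python3 -m inch 'ROWS'. ROWS is JSON, a list of rows, each a list of 7 numbers: the shift along the tool's x, y, z in cm, then the turn, a rotation vector about the tool's x, y, z in degrees, then the opening, from -1 (shut) to 1 (fully open). In form: [[tx, ty, tz, rx, ry, rz, grip], ...]. A call has 1 to 5 rows; each row is the pose to reach, as a shift and turn from the pose measured when the call began, along the tool's axes at that moment; what a row does not reach only later rows make up. A row lasts 1/10 s, in which the tool goes at most 50 mm and 8.59 degrees, less where a joint would pass 70% of its speed; a pose out of reach is approached as far as the arm can. A call with a gripper value outside its range is refused whole. The fingers move at their own pace and stop on an object; the grip force is fixed at half the most. Time passes only in rows, so rows that repeat a pose let the fingers close. It gives the time, the measured TCP pose, the force and the opening at its end, in the units of the state.
- env.sense(): the state, without advancing time (a new reading comes with each control period).
- env.read_camera(name): name is "side" or "top" or "wrist"; returns a dict with "img" (480x640x3 uint8, blue, green, red), "depth" (480x640 float32, m along the optical axis (not along the pixel's ray), 0 where there is no reading), "fovy" (degrees; the focal length in pixels is half the picture's height over the tangent of half this angle, whatever the lens; pixels are square), "cx", "cy" (the principal point, pixels), "dist" ([k1, k2, p1, p2, k3] as OpenCV has them; the pictures are not rectified), "origin" and "rotation" of the camera in the world; the wrist camera has in their place "T_tool_cam" (4x4, takes a point from camera to tool coordinates, whose origin is the TCP and whose axes are the flange's). Camera axes: x right, y down, z forward; pixel columns grow to the right and rows downward; lengths in m; the calibration is good to about 2 mm. A picture is of the moment at which its call begins: read the wrist's pose just before it.
- env.finish_job(): hands the job in, once; it reports no verdict.
The state is a dict: "clock": time; "q": joint angles; "qd": joint speeds; "joint_torque": joint torques, N m; "position": TCP position; "ee_rot": TCP orientation; "contact_force": force on the tool from outside, world axes, zero at the start; "moment": the same for the moment, N m; "grip_width": opening from 0.0 (shut) to 1.0 (fully open).
Only numpy, scipy, OpenCV 4.12 (cv2) and the standard library are available. Lean on these libraries where they do the work, as an engineer would, in place of code of your own. Each camera call takes 0.05 s, during which the arm holds its last target. There are 200 camera calls.

TASK

Shut the clinic tap after use: push both elbow levers fully closed with a fingertip, then push the swivel spout round until its outlet is over the round bowl that stands in the tray, as near over its middle as it swings, so that the last drips will fall in it. Only push the levers and the spout: leave the bowl and everything else on the counter standing where it is, nothing is to be lifted or moved.

Things in the scene. Friction and masses are not known exactly. Their poses are not given: they have to be found in the camera images.
- tap: Fixed wash station: shallow white tray (floor 4 mm thick, rim 16 mm high; x -240 to +60, y +-290 mm) with a steel deck mixer tap. Origin: on the work surface below the spout's swivel axis. -x points to the tray's front (to the robot when not turned), +y to the left seen from the robot. Deck block 50 x 300 mm, top 28 mm high, centred on the origin, with the spout's post; lever posts at y +-120 mm.
- left_pivot (a point): On the vertical pivot axis of the left lever, at the lever's mid height, 100 mm above the work surface (at x 0, y +120 mm of the tap).
- right_pivot (a point): The same for the right lever (at x 0, y -120 mm of the tap).
- left_lever_end (a point): Centre of the round free end (28 mm in diameter) of the left elbow lever, 112 mm from its pivot axis, 100 mm above the work surface. The lever is a level steel bar, 16 mm wide, 24 mm tall (88 to 112 mm above the work surface); its hub is 42 mm in diameter.
- right_lever_end (a point): The same for the right elbow lever, its mirror image.
- left_lever (a joint): Turn of the left lever about its vertical pivot, rad. 0 = closed, against its stop: the lever points straight out to the tap's left (+y of the tap). It grows to 1.3 as the lever is opened, its free end swinging towards the tray's front (-x of the tap). It starts open; about 1.5 N at the end turns it, and it stays where it is left.
- right_lever (a joint): Turn of the right lever, rad, mirror image: 0 = closed, against its stop, pointing straight out to the tap's right (-y of the tap); it grows to 1.3 as the free end swings to the tray's front (-x of the tap). Same stiffness.
- spout (a joint): Turn of the spout about the tap's vertical axis, rad. 0 = its arm points straight to the tray's front (-x of the tap); positive = swung to the tap's left (+y), negative = to its right; range +-1.2. About 1.2 N near its end turns it, and it stays where it is left.
- spout_outlet (a point): Centre of the spout's outlet mouth, which faces down, 170 mm from the swivel axis and 132 mm above the work surface. The spout's arm is a level round steel bar, 22 mm in diameter, its centre 180 mm above the work surface, from the swivel axis to 160 mm out, where it turns down to the outlet.
- bowl: The large round steel bowl in the tray, loose: 130 mm in diameter at the rim, 45 mm high; origin at the centre of its underside. Stands on the tray, left or right in front of the tap, below the arc of the outlet (its centre at most 25 mm nearer or farther from the swivel axis than the outlet).
- kidney_dish: Kidney-shaped steel dish, loose, 144 x 76 mm, 36 mm high, origin at the middle of its underside. Stands on the tray on the other side from the bowl. To be left alone.
- gallipot: Small steel cup, loose, 54 mm in diameter, 36 mm high, origin at the centre of its underside. Stands on the tray close in front of the spout's post. To be left alone.
- nailbrush: Wooden nailbrush, loose, 40 x 85 x 26 mm, along the tray's left rim, origin under its centre. To be left alone.
- brown_bottle0: Brown glass bottle, loose, 60 mm in diameter, 150 mm high, on the counter to the left of the tray; origin under its centre. To be left alone.
- brown_bottle1: A second, equal brown bottle to the left of the tray.
- white_bottle: White plastic bottle, loose, 68 mm in diameter, 190 mm high, to the right of the tray; origin under its centre. To be left alone.
- beaker: White plastic beaker, loose, 72 mm in diameter, 90 mm high, on the counter to the right of the tray; origin under its centre. To be left alone.
There are look-alikes about, which are no part of the job. What is shaped like the bowl but black or green is not meant.

How it is judged:
By the outcome, as a careful person would: the job done as asked, in the order asked, and still so for the second after the job is handed in, with the robot touching nothing.
It also fails if it takes over 64 s, if anything falls off the work surface, if the arm or the gripper's body presses on something with over 40 N, if the wrist force passes 120 N, or if a joint passes its speed limit or range.

## Working session

There is one attempt and no reset: what is moved stays moved. The work goes in short steps, Python scripts to look and compute and a shell command to move; the robot and the scene stay as the last step left them, time stands still between calls to the robot, and variables do not carry over. Pictures are saved under pics/ and viewed, about 8 in all and at most 12, crops included, and the job is handed in when it is done.

```bash
ls; mkdir -p pics; cat > h.py <<'E'
import numpy as np,cv2
from workcell import env
def cam(n):
    c=env.read_camera(n); f=240/np.tan(np.radians(c["fovy"])/2)
    c["K"]=np.array([[f,0,c["cx"]],[0,f,c["cy"]],[0,0,1]]); c["dist"]=np.array(c["dist"],float); return c
def cloud(c):
    v,u=np.mgrid[0:480,0:640]
    p=cv2.undistortPoints(np.stack([u,v],-1).reshape(-1,1,2).astype(float),c["K"],c["dist"]).reshape(480,640,2)
    d=c["depth"]; P=np.dstack([p[...,0]*d,p[...,1]*d,d])
    W=P@np.array(c["rotation"]).T+np.array(c["origin"]); W[d==0]=np.nan; return W
E
python3 - <<'E'
from h import *
s=env.sense();print({k:np.round(v,3) for k,v in s.items()})
for n in("top","side"):
    c=cam(n);cv2.imwrite(f"pics/{n}0.png",c["img"]);W=cloud(c);np.save(f"{n}0.npy",W);print(n,c["origin"],c["rotation"],c["fovy"],c["dist"])
E
```

```text
pics
{'clock': np.float64(0.0), 'q': array([ 0.975,  0.381,  1.298, -0.   ,  1.464, -0.215]), 'qd': array([ 0.002, -0.   , -0.001, -0.   ,  0.   , -0.   ]), 'joint_torque': array([ 1.0000e-03, -4.4846e+01, -2.3128e+01, -0.0000e+00,  5.0000e-03,
       -0.0000e+00]), 'position': array([0.204, 0.51 , 0.22 ]), 'ee_rot': array([-0.   ,  0.189,  0.982, -0.001]), 'contact_force': array([ 0.324,  0.255, -0.317]), 'moment': array([ 0.07 , -0.037, -0.015]), 'grip_width': np.float64(0.999)}Traceback (most recent call last):
  File "<stdin>", line 4, in <module>
  File "h.py", line 10, in cloud
    W=P@np.array(c["rotation"]).T+np.array(c["origin"]); W[d==0]=np.nan; return W
      ~^~~~~~~~~~~~~~~~~~~~~~~~~~
ValueError: matmul: Input operand 1 has a mismatch in its core dimension 0, with gufunc signature (n?,k),(k,m?)->(n?,m?) (size 4 is different from 3)
```

View pics/top0.png

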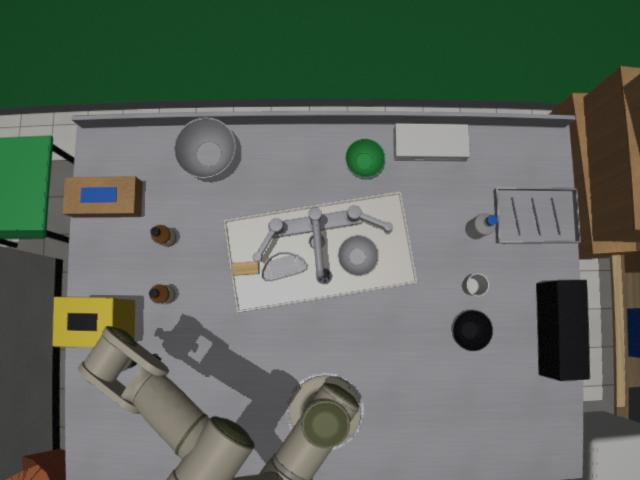

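The top view shows the left lever hub at (277,226) with its end at (258,258). The right hub is at (355,213) with its end at (388,227). The spout runs from (316,215) to (324,276). The bowl is at (358,255) on the tap's right, the kidney dish is on the left, and the gallipot is near (316,242).

```bash
sed -i 's/    W=P@.*/    q=np.array(c["rotation"]).ravel()\n    Rm=R.from_quat(q[[1,2,3,0]]).as_matrix() if q.size==4 else q.reshape(3,3)\n    W=P@Rm.T+np.array(c["origin"]); W[d==0]=np.nan; return W/; 1a from scipy.spatial.transform import Rotation as R' h.py
cat >> h.py <<'E'
def px(c,z,uv):
    "pixels at known height z -> world xy"
    q=np.array(c["rotation"]).ravel(); Rm=R.from_quat(q[[1,2,3,0]]).as_matrix() if q.size==4 else q.reshape(3,3)
    p=cv2.undistortPoints(np.array(uv,float).reshape(-1,1,2),c["K"],c["dist"]).reshape(-1,2)
    r=np.c_[p,np.ones(len(p))]@Rm.T; o=np.array(c["origin"]); return (o+r*((z-o[2])/r[:,2])[:,None])[:,:2]
E
python3 - <<'E'
from h import *
for n in("top","side"):
    c=cam(n);cv2.imwrite(f"pics/{n}0.png",c["img"]);W=cloud(c);np.save(f"{n}0.npy",W);print(n,c["origin"],c["rotation"],c["fovy"],c["dist"])
    if n=="top":
        t=c;print(px(c,.112,[(277,226),(258,258),(355,213),(388,227)]).round(3),px(c,.19,[(316,215),(324,276)]).round(3),px(c,.045,[(358,255)]).round(3),px(c,.016,[(226,220),(401,194),(414,284),(239,310)]).round(3))
        for u,v in [(277,226),(258,258),(355,213),(388,227),(316,215),(320,260),(358,255)]: print(u,v,W[v,u].round(3))
        cv2.imwrite("pics/crop0.png",cv2.resize(c["img"][180:325,215:425],None,fx=3.8,fy=3.8,interpolation=cv2.INTER_CUBIC))
E
```

```text
top [0.31495905 0.01888863 1.7733964 ] [ 0.04246182 -0.70497994  0.70651835 -0.04507874] 46.666832600146286 [-0.16349854  0.          0.          0.          0.        ]
[[ 0.571  0.143]
 [ 0.474  0.2  ]
 [ 0.61  -0.093]
 [ 0.567 -0.193]] [[0.591 0.025]
 [0.414 0.003]] [[ 0.489 -0.105]] [[ 0.605  0.315]
 [ 0.69  -0.249]
 [ 0.399 -0.285]
 [ 0.318  0.269]]
277 226 [0.57  0.143 0.118]
258 258 [0.474 0.2   0.113]
355 213 [ 0.609 -0.093  0.117]
388 227 [ 0.566 -0.192  0.117]
316 215 [0.589 0.025 0.201]
320 260 [0.46  0.014 0.191]
358 255 [ 0.492 -0.108  0.011]
side [0.11073004 1.03268421 1.22676234] [ 0.0714426  -0.17739618  0.90705046 -0.37508134] 44.4202828503033 [0.0004946 0.        0.        0.        0.       ]
```

View pics/crop0.png

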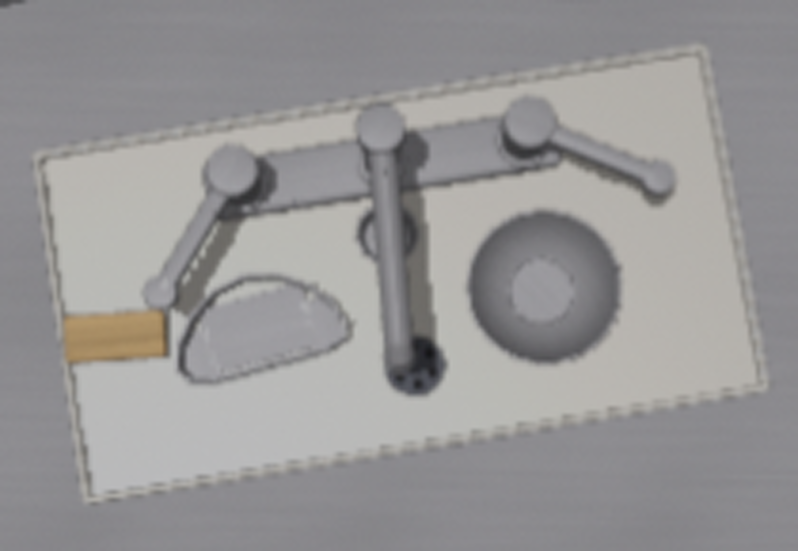

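View pics/side0.png

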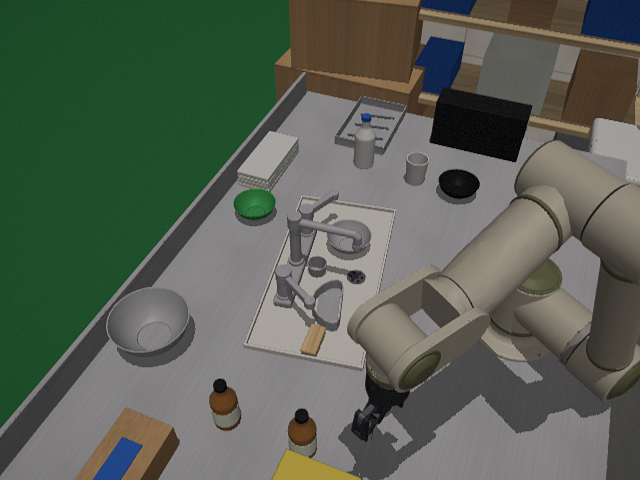

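The side view agrees: the bowl is to the tap's right below the spout arc, the kidney dish and brush are on the left, and the spout is near the middle. Next I'll refine the numbers from the depth data.

```bash
cat > meas.py <<'E'
from h import *
from scipy.optimize import least_squares
L=np.array([.571,.143]);Rr=np.array([.610,-.093])
def run(W,L=L,Rr=Rr,bowl=(.489,-.105)):
    o=(L+Rr)/2; y=(L-Rr)/np.linalg.norm(L-Rr); x=np.array([y[1],-y[0]])
    P=W.reshape(-1,3);P=P[~np.isnan(P[:,0])]
    T=np.c_[(P[:,:2]-o)@x,(P[:,:2]-o)@y,P[:,2]]
    print("origin",o.round(4),"yaw",np.arctan2(x[1],x[0]).round(4))
    r=np.hypot(T[:,0],T[:,1])
    m=(T[:,2]>.178)&(T[:,2]<.2)&(r>.05)&(r<.18)&(abs(np.arctan2(T[:,1],-T[:,0]))<1.25); S=T[m]
    print("spout",m.sum(),np.median(np.arctan2(S[:,1],-S[:,0])).round(3),"rmax",r[m].max().round(3))
    for s in(1,-1):
        d=T[:,:2]-[0,.12*s]; rr=np.hypot(*d.T); m=(abs(T[:,2]-.112)<.012)&(rr>.03)&(rr<.13)&(d[:,1]*s>-.01)
        print("lever",s,m.sum(),np.median(np.arctan2(-d[m,0],s*d[m,1])).round(3),rr[m].max().round(3))
    q=P[:,:2]-np.array(bowl); m=(np.hypot(*q.T)<.085)&(P[:,2]>.040)&(P[:,2]<.056); B=P[m][:,:2]
    f=least_squares(lambda c:np.hypot(*(B-c[:2]).T)-c[2],[*bowl,.063],loss="soft_l1",f_scale=.002).x
    b=np.array([(f[:2]-o)@x,(f[:2]-o)@y]); print("bowl",m.sum(),f.round(4),"tap",b.round(4),"r",np.hypot(*b).round(3),"ang",np.arctan2(b[1],-b[0]).round(3))
if __name__=="__main__":
    c=cam("top");W=cloud(c)
    P=W.reshape(-1,3)
    def hub(g,z0,z1,rad):
        m=(np.hypot(*(P[:,:2]-g).T)<rad)&(P[:,2]>z0)&(P[:,2]<z1);B=P[m];return ((B[:,:2].max(0)+B[:,:2].min(0))/2).round(4),m.sum()
    print(hub(L,.112,.13,.026),hub(Rr,.112,.13,.026),hub(np.array([.591,.025]),.19,.22,.03))
    run(W)
E
python3 meas.py
```

```text
(array([0.5755, 0.1473]), np.int64(146)) (array([ 0.6128, -0.094 ]), np.int64(142)) (array([0.588, 0.028]), np.int64(157))
origin [0.5905 0.025 ] yaw 0.1638
spout 322 0.111 rmax 0.173
lever 1 190 0.812 0.122
lever -1 160 0.553 0.12
bowl 264 [ 0.4895 -0.105   0.0608] tap [-0.1208 -0.1118] r 0.165 ang -0.747
```

```bash
python3 -m inch '[[0,0,0,0,0,-8,-1],[0,0,0,0,0,-16,-1],[0,0,0,0,0,-24,-1],[0,0,0,0,0,-31.4,-1],[0,0,0,0,0,-31.4,-1]]'
```

```text
clock: 0.7
position: [0.2043, 0.5104, 0.2201]
ee_rot: [-0.0, -0.084, 0.996, -0.0]
contact_force: [0.5, 0.7, -0.2]
grip_width: 0.143
```

```bash
python3 -m inch '[[-10,-20,0,0,0,0,-1],[-10,-20,0,0,0,0,-1],[-10,-20,0,0,0,0,-1],[-10,-20,0,0,0,0,-1],[-10,-20,0,0,0,0,-1]]'; python3 -m inch '[[-9.9,-19.7,0,0,0,0,-1],[-9.9,-19.7,0,0,0,0,-1],[-9.9,-19.7,0,0,0,0,-1],[-9.9,-19.7,0,0,0,0,-1],[-9.9,-19.7,0,0,0,0,-1]]'
```

```text
clock: 1.2
position: [0.338, 0.3273, 0.2202]
ee_rot: [-0.0, -0.081, 0.997, -0.001]
contact_force: [0.9, 0.5, 0.5]
grip_width: 0.001
clock: 1.7
position: [0.4692, 0.1457, 0.2203]
ee_rot: [-0.0, -0.077, 0.997, -0.001]
contact_force: [0.2, 0.6, 0.1]
grip_width: 0.001
```

```bash
python3 -m inch '[[0.3,0.5,4,0,0,0,-1],[0.3,0.5,8,0,0,0,-1],[0.3,0.5,11.3,0,0,0,-1],[0.3,0.5,11.3,0,0,0,-1],[0.3,0.5,11.3,0,0,0,-1]]'
```

```text
clock: 2.2
position: [0.4659, 0.15, 0.1081]
ee_rot: [0.0, -0.076, 0.997, -0.001]
contact_force: [-0.4, 0.1, 1.1]
grip_width: 0.001
```

```bash
python3 - <<'E'
from h import *
s=cam("side");cv2.imwrite("pics/side1.png",cv2.resize(s["img"][170:380,220:480],None,fx=3,fy=2.85))
E
```

```text
(no output)
```

View pics/side1.png

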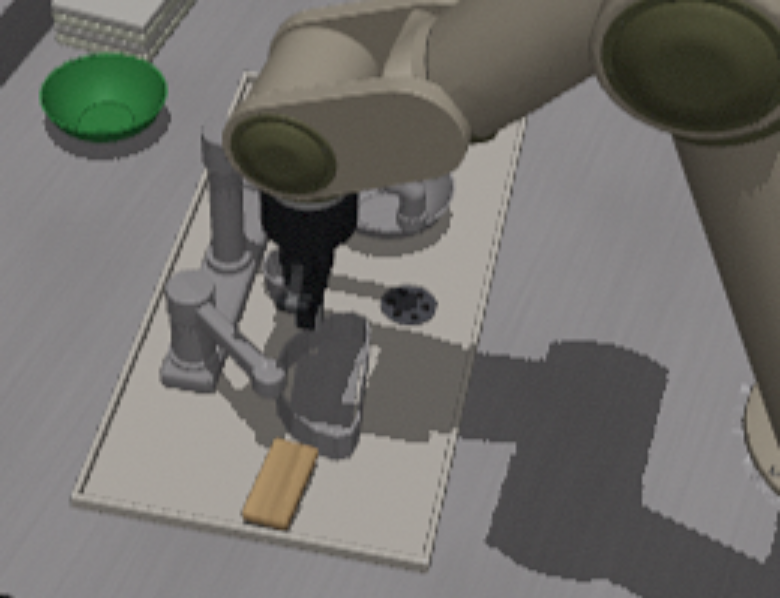

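```bash
python3 -m inch '[[-2.6,1.1,0,0,0,0,-1],[-3.5,2.3,0,0,0,0,-1],[-4.3,3.5,0,0,0,0,-1],[-5.3,4.3,0,0,0,0,-1],[-6.2,4.9,0,0,0,0,-1]]'; python3 -m inch '[[-0.5,0.3,0,0,0,0,-1],[-1,0.5,0,0,0,0,-1],[-1.4,0.6,0,0,0,0,-1],[-1.4,0.6,0,0,0,0,-1]]'
```

```text
clock: 2.75
position: [0.5208, 0.209, 0.1102]
ee_rot: [0.002, -0.077, 0.997, -0.001]
contact_force: [-0.1, -0.2, 0.5]
grip_width: -0.001
clock: 3.15
position: [0.5341, 0.217, 0.1102]
ee_rot: [0.002, -0.077, 0.997, -0.001]
contact_force: [-0.0, -0.5, -0.4]
grip_width: -0.0
```

```bash
python3 -m inch '[[-0.3,0,0,0,0,0,-1],[-0.6,0,0,0,0,0,-1],[-0.6,0,0,0,0,0,-1]]'; python3 -m inch '[[-0.3,0,0,0,0,0,-1],[-0.6,0,0,0,0,0,-1],[-0.6,0,0,0,0,0,-1]]';python3 - <<'E'
from h import *
s=cam("side");cv2.imwrite("pics/side2.png",cv2.resize(s["img"][170:380,220:480],None,fx=3,fy=2.85))
E
```

```text
clock: 3.45
position: [0.5404, 0.2177, 0.1102]
ee_rot: [0.002, -0.076, 0.997, -0.001]
contact_force: [-0.4, -0.2, -0.7]
grip_width: 0.0
clock: 3.75
position: [0.5467, 0.2186, 0.1102]
ee_rot: [0.002, -0.076, 0.997, -0.001]
contact_force: [-0.5, -0.8, -0.0]
grip_width: 0.001
```

View pics/side2.png

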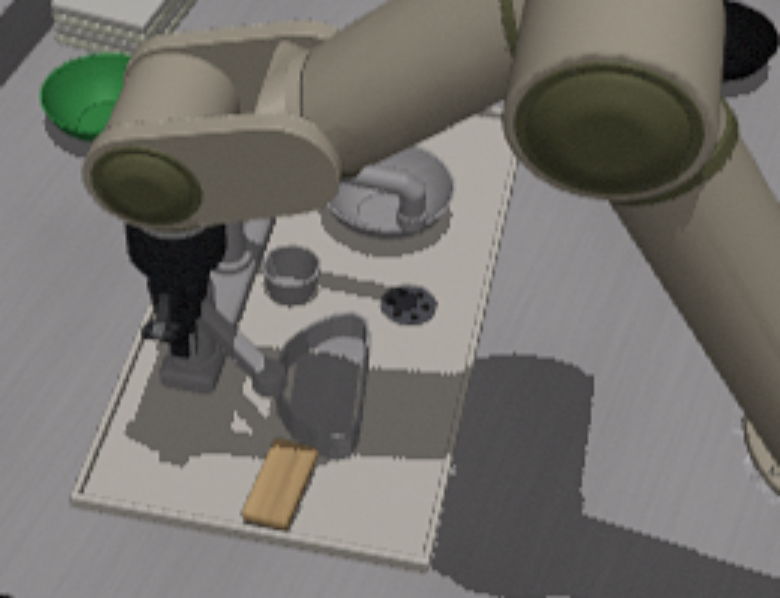

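The lever hasn't moved: the finger seems to have passed over it. I'll check the actual tip height in the depth data.

```bash
python3 - <<'E'
from h import *
s=env.sense();p=s["position"];print(p.round(4))
for n in("side",):
    c=cam(n);W=cloud(c)
    q=np.array(c["rotation"]).ravel();Rm=R.from_quat(q[[1,2,3,0]]).as_matrix()
    for dz in(0,-.022):
        X=Rm.T@(p+[0,0,dz]-c["origin"]);uv=cv2.projectPoints(X.reshape(1,1,3),np.zeros(3),np.zeros(3),c["K"],c["dist"])[0].ravel();print("proj",uv.round(1), "crop",((uv-[220,170])*[3,2.85]).round())
    for v in range(260,310,4):
        print(v,[tuple(W[v,u].round(3)) for u in range(266,292,6)], c["img"][v,266:292:6].mean(1).round())
E
```

```text
[0.5464 0.2187 0.1102]
proj [280.8 296.1] crop [182. 359.]
proj [281.2 301.8] crop [184. 376.]
260 [(np.float64(0.558), np.float64(0.253), np.float64(0.269)), (np.float64(0.54), np.float64(0.259), np.float64(0.282)), (np.float64(0.529), np.float64(0.253), np.float64(0.281)), (np.float64(0.518), np.float64(0.246), np.float64(0.278)), (np.float64(0.51), np.float64(0.231), np.float64(0.266))] [20. 23. 21. 19. 20.]
264 [(np.float64(0.558), np.float64(0.256), np.float64(0.259)), (np.float64(0.542), np.float64(0.257), np.float64(0.266)), (np.float64(0.53), np.float64(0.252), np.float64(0.266)), (np.float64(0.517), np.float64(0.247), np.float64(0.267)), (np.float64(0.51), np.float64(0.232), np.float64(0.255))] [47. 17. 22. 13. 11.]
268 [(np.float64(0.67), np.float64(0.063), np.float64(0.002)), (np.float64(0.542), np.float64(0.258), np.float64(0.255)), (np.float64(0.529), np.float64(0.254), np.float64(0.256)), (np.float64(0.528), np.float64(0.227), np.float64(0.229)), (np.float64(0.56), np.float64(0.134), np.float64(0.121))] [138.  19.  27.  23.  89.]
272 [(np.float64(0.662), np.float64(0.07
[... 2509 characters left out ...]
65), np.float64(0.032))] [169.  98.  80.  77.  73.]
304 [(np.float64(0.611), np.float64(0.184), np.float64(0.009)), (np.float64(0.597), np.float64(0.177), np.float64(0.008)), (np.float64(0.577), np.float64(0.18), np.float64(0.02)), (np.float64(0.563), np.float64(0.173), np.float64(0.018)), (np.float64(0.547), np.float64(0.171), np.float64(0.025))] [166.  97.  74.  79.  75.]
308 [(np.float64(0.605), np.float64(0.197), np.float64(0.01)), (np.float64(0.592), np.float64(0.187), np.float64(0.005)), (np.float64(0.578), np.float64(0.18), np.float64(0.003)), (np.float64(0.561), np.float64(0.179), np.float64(0.01)), (np.float64(0.547), np.float64(0.173), np.float64(0.009))] [169. 100.  99.  92.  90.]
```

```bash
python3 - <<'E'
from h import *
c=cam("side");a=cv2.resize(c["img"][240:310,250:320],(420,420),interpolation=cv2.INTER_CUBIC)
w=cam("wrist");b=cv2.resize(w["img"],(380,285));print(np.array(w["T_tool_cam"]).round(3),w["depth"][240:480:30,320].round(3))
o=np.zeros((420,800,3),np.uint8);o[:,:420]=a;o[:285,420:]=b;cv2.imwrite("pics/comp3.png",o)
E
```

```text
[[-0.    -0.958 -0.287  0.072]
 [ 1.     0.    -0.     0.   ]
 [ 0.    -0.287  0.958 -0.153]
 [ 0.     0.     0.     1.   ]] [0.271 0.278 0.14  0.12  0.122 0.125 0.321 0.076]
```

View pics/comp3.png

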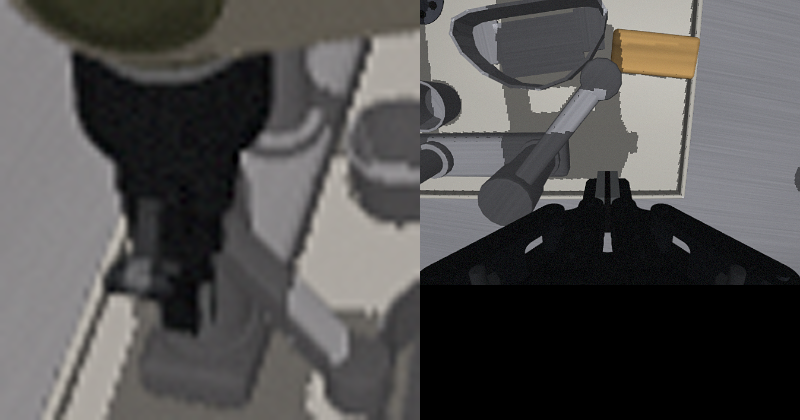

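```bash
python3 - <<'E'
from h import *
s=env.sense();q=s["ee_rot"];w=cam("wrist");T=np.array(w["T_tool_cam"])
A=R.from_quat(q[[1,2,3,0]]).as_matrix()@T[:3,:3];w["rotation"]=A;w["origin"]=s["position"]+R.from_quat(q[[1,2,3,0]]).apply(T[:3,3])
W=cloud(w);np.save("w.npy",W)
for u,v in [(140,330),(200,270),(236,219),(270,170),(300,130),(305,295),(318,295),(305,310),(318,310),(305,340),(318,340)]:print(u,v,W[v,u].round(3))
print(W[450,320],(W[:,:,2]).shape)
c=cam("top");print(px(c,.112,[(258,258)]))
import meas;meas.run(cloud(c))
E
```

```text
140 330 [0.57  0.146 0.119]
200 270 [0.541 0.169 0.112]
236 219 [0.517 0.181 0.111]
270 170 [0.495 0.193 0.112]
300 130 [0.478 0.202 0.111]
305 295 [0.537 0.213 0.131]
318 295 [0.536 0.218 0.131]
305 310 [0.536 0.214 0.143]
318 310 [0.536 0.218 0.144]
305 340 [0.536 0.214 0.163]
318 340 [0.538 0.219 0.158]
[0.53500618 0.21823079 0.20352812] (480, 640)
[[0.47364912 0.19985006]]
origin [0.5905 0.025 ] yaw 0.1638
spout 317 0.113 rmax 0.173
lever 1 39 0.798 0.055
lever -1 161 0.549 0.12
bowl 258 [ 0.4894 -0.1047  0.061 ] tap [-0.1209 -0.1115] r 0.164 ang -0.745
```

The wrist depth puts the lever top at 0.112 m but the shut fingertips at about 0.127 m. That is 17 mm above the reported TCP, where the spec has them 22 mm below. The finger passed over without touching, so I'll trust the camera, go back and descend lower.

```bash
python3 -m inch '[[0,0,-3,0,0,0,-1],[3,-1.8,-3,0,0,0,-1],[6,-3.6,-3,0,0,0,-1],[9.1,-5.4,-3,0,0,0,-1],[9.1,-5.4,-3,0,0,0,-1]]'; python3 -m inch '[[0,0,3,0,0,0,-1],[0,0,5.9,0,0,0,-1],[0,0,5.9,0,0,0,-1]]'
cat > wr.py <<'E'
from h import *
def wrist():
    s=env.sense();q=s["ee_rot"];w=cam("wrist");T=np.array(w["T_tool_cam"]);Q=R.from_quat(q[[1,2,3,0]])
    w["rotation"]=Q.as_matrix()@T[:3,:3];w["origin"]=s["position"]+Q.apply(T[:3,3]);return s,w,cloud(w)
if __name__=="__main__":
    s,w,W=wrist();print(s["position"].round(4),[ (v,W[v,u].round(3)) for v in (286,290,294,298) for u in(305,)])
E
python3 wr.py
```

```text
clock: 4.55
position: [0.4613, 0.15, 0.1401]
ee_rot: [0.001, -0.076, 0.997, -0.001]
contact_force: [-0.1, 0.5, -0.2]
grip_width: -0.001
clock: 4.85
position: [0.4601, 0.1499, 0.0787]
ee_rot: [-0.002, -0.076, 0.997, -0.001]
contact_force: [-0.6, 0.3, -0.4]
grip_width: -0.001
[0.4601 0.1499 0.0787] [(286, array([0.489, 0.147, 0.004])), (290, array([0.451, 0.145, 0.095])), (294, array([0.45 , 0.145, 0.099])), (298, array([0.45 , 0.145, 0.103]))]
```

```bash
python3 -m inch '[[-2,0.6,0,0,0,0,-1],[-3.2,1.0,0,0,0,0,-1],[-3.8,1.8,0,0,0,0,-1],[-4.4,2.6,0,0,0,0,-1],[-4.4,2.6,0,0,0,0,-1]]'; python3 wr.py;  python3 -m inch '[[-0.5,0.8,0,0,0,0,-1],[-1.4,1.5,0,0,0,0,-1],[-2.4,2.2,0,0,0,0,-1],[-2.4,2.2,0,0,0,0,-1]]'
```

```text
clock: 5.4
position: [0.5012, 0.1835, 0.081]
ee_rot: [0.0, -0.076, 0.997, -0.001]
contact_force: [0.2, -0.1, -0.1]
grip_width: 0.001
[0.5012 0.1835 0.081 ] [(286, array([0.532, 0.181, 0.003])), (290, array([0.492, 0.178, 0.097])), (294, array([0.492, 0.178, 0.101])), (298, array([0.492, 0.178, 0.105]))]
clock: 5.85
position: [0.522, 0.2096, 0.0806]
ee_rot: [0.0, -0.077, 0.997, -0.001]
contact_force: [0.0, 0.4, -0.8]
grip_width: 0.001
```

```bash
python3 - <<'E'
from wr import *
s,w,W=wrist();a=cv2.resize(w["img"],(400,300));c=cam("side");b=cv2.resize(c["img"][220:320,250:383],(400,300))
cv2.imwrite("pics/c4.png",np.hstack([a,b]));np.save("w.npy",W);print(s["contact_force"].round(1))
E
```

```text
[ 0.   0.4 -0.8]
```

View pics/c4.png

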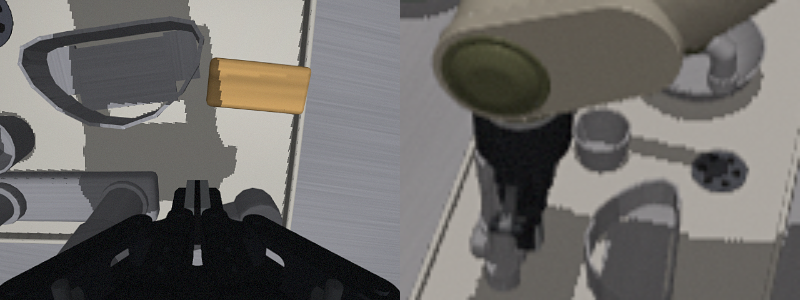

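The lever is now being pushed along, with its end visible just behind the finger. I'll continue to the stop.

```bash
python3 -m inch '[[-0.6,0.3,0,0,0,0,-1],[-1.2,0.6,0,0,0,0,-1],[-1.6,0.7,0,0,0,0,-1],[-1.6,0.7,0,0,0,0,-1]]'; python3 -m inch '[[-0.2,0,0,0,0,0,-1],[-0.4,0,0,0,0,0,-1],[-0.4,0,0,0,0,0,-1]]'; python3 -m inch '[[-0.2,0,0,0,0,0,-1],[-0.4,0,0,0,0,0,-1],[-0.4,0,0,0,0,0,-1]]'
```

```text
clock: 6.35
position: [0.5365, 0.2185, 0.0805]
ee_rot: [0.0, -0.076, 0.997, -0.0]
contact_force: [-0.3, 0.1, -0.5]
grip_width: 0.002
clock: 6.65
position: [0.5405, 0.2194, 0.0805]
ee_rot: [0.0, -0.076, 0.997, -0.0]
contact_force: [-0.9, 0.2, -0.3]
grip_width: -0.002
clock: 6.95
position: [0.5442, 0.22, 0.0805]
ee_rot: [-0.0, -0.076, 0.997, -0.0]
contact_force: [-3.8, 2.1, 1.4]
grip_width: 0.0
```

```bash
python3 -m inch '[[-0.2,0,0,0,0,0,-1],[-0.3,0,0,0,0,0,-1],[-0.3,0,0,0,0,0,-1]]';  python3 -m inch '[[-0.2,0,0,0,0,0,-1],[-0.2,0,0,0,0,0,-1],[-0.2,0,0,0,0,0,-1]]'
```

```text
clock: 7.25
position: [0.5441, 0.2201, 0.0804]
ee_rot: [-0.004, -0.077, 0.997, -0.001]
contact_force: [-17.2, -2.0, 9.9]
grip_width: -0.003
clock: 7.55
position: [0.544, 0.2201, 0.0805]
ee_rot: [-0.006, -0.077, 0.997, -0.001]
contact_force: [-13.1, -2.1, 7.9]
grip_width: 0.001
```

```bash
python3 -m inch '[[2,-0.5,0,0,0,0,-1],[5,-1,0,0,0,0,-1],[7,-1,-5,0,0,0,-1],[7,-1,-10,0,0,0,-1],[7,-1,-15,0,0,0,-1]]'; python3 -m inch '[[0,0,-4,0,0,0,-1],[0,-5,-4,0,0,0,-1],[0,-10,-4,0,0,0,-1],[0,-15,-4,0,0,0,-1],[0,-20,-4,0,0,0,-1]]'
```

```text
clock: 8.05
position: [0.478, 0.1996, 0.2301]
ee_rot: [-0.006, -0.077, 0.997, -0.001]
contact_force: [0.6, -0.0, -0.4]
grip_width: -0.002
clock: 8.55
position: [0.5095, -0.0002, 0.271]
ee_rot: [-0.005, -0.077, 0.997, -0.002]
contact_force: [1.0, -0.0, 0.1]
grip_width: 0.002
```

```bash
python3 -m inch '[[0,-5,0,0,0,0,-1],[0,-10,0,0,0,0,-1],[0,-15,0,0,0,0,-1],[0,-15,5,0,0,0,-1],[0,-15,10,0,0,0,-1]]'; python3 - <<'E'
from h import *;import meas
c=cam("top");meas.run(cloud(c))
print(env.sense()["position"])
E
```

```text
clock: 9.05
position: [0.5323, -0.1515, 0.171]
ee_rot: [-0.003, -0.075, 0.997, -0.004]
contact_force: [1.6, 0.0, -1.2]
grip_width: 0.002
origin [0.5905 0.025 ] yaw 0.1638
spout 319 0.112 rmax 0.173
lever 1 186 -0.051 0.128
lever -1 4 0.524 0.048
bowl 86 [ 0.4892 -0.1053  0.0611] tap [-0.1212 -0.1121] r 0.165 ang -0.746
[ 0.52819177 -0.14867957  0.1621295 ]
```

Left lever is closed. Next the right lever.

```bash
python3 -m inch '[[0,0,4,0,0,0,-1],[0,0,8.2,0,0,0,-1],[0,0,8.2,0,0,0,-1],[0,0,8.2,0,0,0,-1]]'; python3 wr.py
```

```text
clock: 9.5
position: [0.5277, -0.1492, 0.0819]
ee_rot: [-0.009, -0.076, 0.997, 0.0]
contact_force: [0.5, -0.1, 0.0]
grip_width: 0.007
[ 0.5277 -0.1492  0.0819] [(286, array([ 0.557, -0.151,  0.003])), (290, array([ 0.518, -0.155,  0.099])), (294, array([ 0.519, -0.154,  0.101])), (298, array([ 0.518, -0.154,  0.106]))]
```

```bash
python3 -m inch '[[-1.5,-0.6,0,0,0,0,-1],[-2.8,-1.2,0,0,0,0,-1],[-4,-2.1,0,0,0,0,-1],[-5,-2.9,0,0,0,0,-1],[-5,-2.9,0,0,0,0,-1]]'; python3 -m inch '[[-0.6,-0.3,0,0,0,0,-1],[-1.2,-0.6,0,0,0,0,-1],[-1.7,-0.7,0,0,0,0,-1],[-1.7,-0.7,0,0,0,0,-1]]'; python3 -m inch '[[-0.2,0,0,0,0,0,-1],[-0.5,0,0,0,0,0,-1],[-0.5,0,0,0,0,0,-1]]'
```

```text
clock: 10.05
position: [0.5839, -0.1714, 0.0847]
ee_rot: [-0.006, -0.076, 0.997, -0.002]
contact_force: [-0.6, 0.1, -0.5]
grip_width: -0.002
clock: 10.45
position: [0.6025, -0.176, 0.0849]
ee_rot: [-0.005, -0.076, 0.997, -0.002]
contact_force: [-0.3, -0.2, 0.7]
grip_width: 0.001
clock: 10.75
position: [0.6078, -0.1753, 0.0847]
ee_rot: [-0.005, -0.076, 0.997, -0.002]
contact_force: [-1.3, -0.1, 0.1]
grip_width: -0.004
```

```bash
python3 -m inch '[[-0.2,0,0,0,0,0,-1],[-0.4,0,0,0,0,0,-1],[-0.4,0,0,0,0,0,-1]]'; python3 -m inch '[[-0.2,0,0,0,0,0,-1],[-0.3,0,0,0,0,0,-1],[-0.3,0,0,0,0,0,-1]]'
```

```text
clock: 11.05
position: [0.6081, -0.1752, 0.0847]
ee_rot: [-0.01, -0.076, 0.997, -0.002]
contact_force: [-20.5, -3.9, 8.9]
grip_width: -0.001
clock: 11.35
position: [0.6079, -0.1753, 0.0848]
ee_rot: [-0.014, -0.076, 0.997, -0.002]
contact_force: [-18.1, -3.1, 8.6]
grip_width: 0.001
```

```bash
python3 -m inch '[[2,0.5,0,0,0,0,-1],[5,1,0,0,0,0,-1],[7,1,-5,0,0,0,-1],[7,1,-10,0,0,0,-1],[7,1,-15,0,0,0,-1]]'; python3 -m inch '[[0,0,-4,0,0,0,-1],[1,4.5,-4,0,0,0,-1],[2,9,-4,0,0,0,-1],[3,13.5,-4,0,0,0,-1],[4,18,-4,0,0,0,-1]]'; python3 -m inch '[[1.3,4,0,0,0,0,-1],[1.3,7.6,0,0,0,0,-1],[1.3,7.6,0,0,0,0,-1],[1.3,7.6,0,0,0,0,-1]]';python3 - <<'E'
from h import *;import meas
c=cam("top");meas.run(cloud(c))
E
```

```text
clock: 11.85
position: [0.5406, -0.1749, 0.2352]
ee_rot: [-0.013, -0.075, 0.997, -0.001]
contact_force: [1.0, 0.3, -0.4]
grip_width: 0.002
clock: 12.35
position: [0.4742, -0.0011, 0.2763]
ee_rot: [-0.013, -0.075, 0.997, -0.001]
contact_force: [1.6, 0.9, -0.2]
grip_width: -0.002
clock: 12.75
position: [0.45, 0.0727, 0.2769]
ee_rot: [-0.013, -0.076, 0.997, -0.001]
contact_force: [-0.5, 0.2, 0.2]
grip_width: 0.001
origin [0.5905 0.025 ] yaw 0.1638
spout 51 0.075 rmax 0.174
lever 1 182 -0.058 0.129
lever -1 186 -0.018 0.122
bowl 249 [ 0.4893 -0.1048  0.061 ] tap [-0.121  -0.1115] r 0.165 ang -0.745
```

Both levers are closed: each reached its hard stop, and the camera angles are about 0 within bias. Next I descend on the left of the spout and push it to the right.

```bash
python3 -m inch '[[0.3,0.3,4,0,0,0,-1],[0.3,0.3,8,0,0,0,-1],[0.3,0.3,12.2,0,0,0,-1],[0.3,0.3,12.2,0,0,0,-1]]'; python3 - <<'E'
from wr import *
s,w,W=wrist();print(s["position"].round(4),[(v,W[v,305].round(3)) for v in (286,290,294)])
c=cam("side");cv2.imwrite("pics/s5.png",np.hstack([cv2.resize(w["img"],(400,300)),cv2.resize(c["img"][170:310,260:447],(400,300))]))
E
```

```text
clock: 13.2
position: [0.4415, 0.0731, 0.1511]
ee_rot: [-0.017, -0.075, 0.997, -0.0]
contact_force: [0.3, 0.4, 0.4]
grip_width: 0.004
[0.4415 0.0731 0.1511] [(286, array([0.497, 0.073, 0.003])), (290, array([0.433, 0.068, 0.167])), (294, array([0.433, 0.068, 0.171]))]
```

View pics/s5.png

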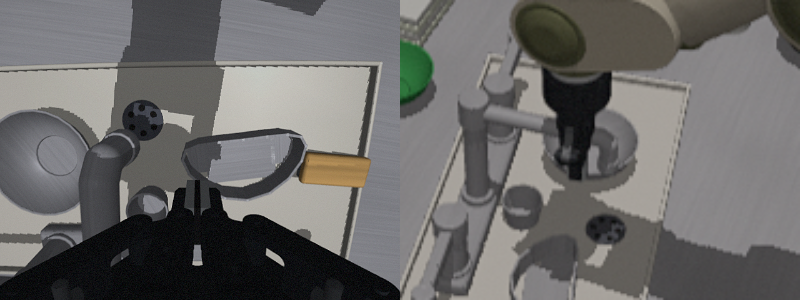

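```bash
python3 -m inch '[[0,-2,0,0,0,0,-1],[0,-3.2,0,0,0,0,-1],[0,-4.5,0,0,0,0,-1],[0,-6,0,0,0,0,-1],[0,-7.5,0,0,0,0,-1]]'; python3 -m inch '[[0,-1,0,0,0,0,-1],[0,-2.4,0,0,0,0,-1],[-0.3,-3.5,0,0,0,0,-1],[-0.7,-4.6,0,0,0,0,-1],[-0.7,-4.6,0,0,0,0,-1]]'
cat > sp.py <<'E'
from h import *
def spout(c,W,lo=.172,hi=.2):
    A0=np.array([.592,.026]);P=W.reshape(-1,3);P=P[~np.isnan(P[:,0])];d=P[:,:2]-A0
    r=np.hypot(*d.T);th=np.arctan2(-d[:,1],-d[:,0])  # about front
    uv=np.stack(np.mgrid[0:480,0:640][::-1],-1).reshape(-1,2)[~np.isnan(W.reshape(-1,3)[:,0])]
    col=c["img"].reshape(-1,3)[~np.isnan(W.reshape(-1,3)[:,0])].mean(1)
    m=(P[:,2]>lo)&(P[:,2]<hi)&(r>.035)&(r<.2)&(d[:,0]<.01)&(col>70)
    S=P[m];print("n",m.sum(),"rmax",r[m].max().round(3))
    for a in np.arange(.04,.19,.015):
        k=m&(r>a)&(r<a+.015)
        if k.sum()>3: 
            e=(P[k][:,:2].max(0)+P[k][:,:2].min(0))/2; print(a.round(3),k.sum(),np.median(P[k],0).round(3),"ang",np.arctan2(e[1]-A0[1],-(e[0]-A0[0])).round(3))
    b=np.array([.4893,-.1049])-A0;print("bowl ang",np.arctan2(b[1],-b[0]).round(3))
if __name__=="__main__":
    c=cam("top");spout(c,cloud(c));print(env.sense()["position"])
E
python3 sp.py
```

```text
clock: 13.8
position: [0.4564, -0.0019, 0.1568]
ee_rot: [-0.012, -0.075, 0.997, -0.001]
contact_force: [1.2, 0.6, -0.8]
grip_width: 0.005
clock: 14.3
position: [0.471, -0.0477, 0.1566]
ee_rot: [-0.011, -0.074, 0.997, -0.002]
contact_force: [0.2, 0.6, -0.6]
grip_width: -0.001
n 3 rmax 0.036
bowl ang -0.906
[ 0.47046472 -0.04695331  0.15652068]
```

```bash
python3 - <<'E'
from wr import *;import sp
s,w,W=wrist();print("wrist");sp.spout(w,W,.165)
c=cam("side");print("side");sp.spout(c,cloud(c),.165)
cv2.imwrite("pics/s6.png",np.hstack([cv2.resize(w["img"],(400,300)),cv2.resize(c["img"][170:310,260:447],(400,300))]))
E
```

```text
wrist
n 1626 rmax 0.175
0.1 74 [ 0.508 -0.043  0.188] ang -0.662
0.13 22 [ 0.463 -0.034  0.19 ] ang -0.567
0.145 701 [ 0.476 -0.076  0.189] ang -0.649
0.16 828 [ 0.468 -0.085  0.184] ang -0.748
bowl ang -0.906
side
n 297 rmax 0.175
0.04 43 [ 0.553 -0.001  0.19 ] ang -0.634
0.055 46 [ 0.542 -0.011  0.19 ] ang -0.702
0.07 44 [ 0.531 -0.02   0.189] ang -0.67
0.085 44 [ 0.519 -0.031  0.19 ] ang -0.687
0.1 42 [ 0.508 -0.041  0.189] ang -0.706
0.115 23 [ 0.499 -0.051  0.19 ] ang -0.712
0.145 7 [ 0.459 -0.043  0.183] ang -0.475
0.16 28 [ 0.463 -0.08   0.18 ] ang -0.687
bowl ang -0.906
```

View pics/s6.png

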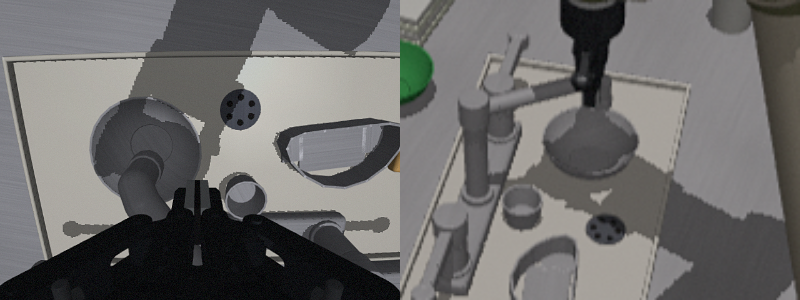

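```bash
python3 -m inch '[[-0.3,-0.7,0,0,0,0,-1],[-0.7,-1.5,0,0,0,0,-1],[-0.7,-1.5,0,0,0,0,-1]]'; python3 -m inch '[[2,3,0,0,0,0,-1],[2,7,-2,0,0,0,-1],[2,10,-7,0,0,0,-1],[2,14,-11,0,0,0,-1],[2,18,-11,0,0,0,-1]]'; python3 -m inch '[[0,5,0,0,0,0,-1],[0,10,0,0,0,0,-1],[0,10,0,0,0,0,-1]]';python3 sp.py
```

```text
clock: 14.75
position: [0.4799, -0.0609, 0.1563]
ee_rot: [-0.012, -0.074, 0.997, -0.002]
contact_force: [0.4, 0.2, 0.0]
grip_width: 0.0
clock: 15.25
position: [0.4373, 0.114, 0.27]
ee_rot: [-0.008, -0.073, 0.997, -0.002]
contact_force: [1.3, -0.3, -0.3]
grip_width: -0.004
clock: 15.55
position: [0.4212, 0.2174, 0.2698]
ee_rot: [-0.008, -0.077, 0.997, -0.002]
contact_force: [-0.4, -0.5, 0.9]
grip_width: -0.001
n 368 rmax 0.175
0.04 40 [ 0.561 -0.009  0.189] ang -0.881
0.055 39 [ 0.55  -0.021  0.191] ang -0.844
0.07 41 [ 0.541 -0.032  0.19 ] ang -0.86
0.085 38 [ 0.532 -0.044  0.19 ] ang -0.856
0.1 43 [ 0.52  -0.055  0.19 ] ang -0.858
0.115 36 [ 0.511 -0.066  0.19 ] ang -0.854
0.13 42 [ 0.501 -0.078  0.189] ang -0.844
0.145 39 [ 0.491 -0.089  0.188] ang -0.853
0.16 37 [ 0.481 -0.099  0.183] ang -0.85
bowl ang -0.906
[0.42192225 0.21507057 0.26964379]
```

```bash
python3 -m inch '[[0,-5,0,0,0,0,-1],[0,-10,0,0,0,0,-1],[0,-15,0,0,0,0,-1],[0,-20,0,0,0,0,-1],[0,-24,0,0,0,0,-1]]'; python3 -m inch '[[0,-2,4,0,0,0,-1],[0,-2,8,0,0,0,-1],[0,-2,11.4,0,0,0,-1],[0,-2,11.4,0,0,0,-1]]';python3 sp.py|tail -1
```

```text
clock: 16.1
position: [0.458, -0.026, 0.2704]
ee_rot: [-0.008, -0.074, 0.997, -0.003]
contact_force: [0.5, 0.2, 0.3]
grip_width: 0.004
clock: 16.5
position: [0.4568, -0.0473, 0.1533]
ee_rot: [-0.012, -0.073, 0.997, -0.001]
contact_force: [0.0, -0.7, 2.0]
grip_width: 0.001
[ 0.45832033 -0.047444    0.15583457]
```

```bash
python3 -m inch '[[-0.8,-0.8,0,0,0,0,-1],[-1.6,-1.6,0,0,0,0,-1],[-2,-2,0,0,0,0,-1],[-2.3,-2.3,0,0,0,0,-1],[-2.3,-2.3,0,0,0,0,-1]]'; python3 -m inch '[[2,3,0,0,0,0,-1],[2,7,-2,0,0,0,-1],[2,10,-7,0,0,0,-1],[2,14,-11,0,0,0,-1],[2,18,-11,0,0,0,-1]]'; python3 -m inch '[[0,5,0,0,0,0,-1],[0,10,0,0,0,0,-1],[0,10,0,0,0,0,-1]]';python3 sp.py; python3 - <<'E'
from h import *;import meas
c=cam("top");meas.run(cloud(c));cv2.imwrite("pics/f7.png",cv2.resize(c["img"][170:325,140:500],None,fx=2.2,fy=2.2,interpolation=cv2.INTER_CUBIC))
E
```

```text
clock: 17.05
position: [0.485, -0.0672, 0.1557]
ee_rot: [-0.009, -0.073, 0.997, -0.002]
contact_force: [-0.8, 0.2, -0.1]
grip_width: -0.003
clock: 17.55
position: [0.442, 0.1081, 0.2692]
ee_rot: [-0.006, -0.073, 0.997, -0.003]
contact_force: [1.5, -0.1, -0.6]
grip_width: 0.002
clock: 17.85
position: [0.4258, 0.2117, 0.269]
ee_rot: [-0.006, -0.076, 0.997, -0.002]
contact_force: [0.3, -0.3, -0.1]
grip_width: 0.001
n 363 rmax 0.176
0.04 41 [ 0.563 -0.012  0.19 ] ang -0.931
0.055 38 [ 0.553 -0.024  0.189] ang -0.917
0.07 38 [ 0.544 -0.035  0.19 ] ang -0.917
0.085 39 [ 0.535 -0.047  0.189] ang -0.916
0.1 40 [ 0.526 -0.058  0.191] ang -0.909
0.115 38 [ 0.516 -0.07   0.19 ] ang -0.91
0.13 40 [ 0.506 -0.081  0.188] ang -0.899
0.145 38 [ 0.497 -0.095  0.19 ] ang -0.905
0.16 37 [ 0.489 -0.105  0.184] ang -0.91
bowl ang -0.906
[0.42648519 0.20948439 0.26885264]
origin [0.5905 0.025 ] yaw 0.1638
spout 313 -0.746 rmax 0.173
lever 1 182 -0.054 0.128
lever -1 191 -0.015 0.121
bowl 249 [ 0.4896 -0.1048  0.0609] tap [-0.1207 -0.1116] r 0.164 ang -0.746
```

View pics/f7.png

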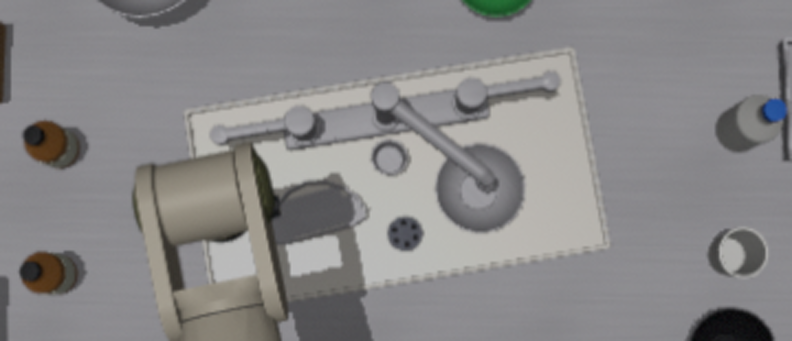

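The spout end at (487,183) in the crop lies over the bowl's middle at (480,188). Both levers line up with the deck block, the loose things in view stand where they were, and the arm is clear.

```bash
python3 -c "
from h import env
print(env.finish_job())"
```

```text
the job is handed in; nothing more can be done
None
```

The tap is shut and the job is handed in, at about 18 s of the 64 s allowed. No verdict came back.

**Levers:** I pushed the left one, then the right one, with the shut fingertips. Each went to its hard stop, where the finger met 17–20 N and stopped moving. The last top view shows both in line with the deck block. Their measured angles came out at -0.05 and -0.02 rad, which I take to be camera bias about 0.

**Spout:** I pushed it round in two steps, checking between them. The final angle from the top camera is -0.746 rad, and the bowl's direction from the swivel axis is also -0.746 rad. The bowl's centre is about 165 mm from the axis against 170 mm for the outlet, so the drips should fall about 5 mm from its middle.

**Everything else:** The bowl's measured position changed by less than 1 mm. The other loose things in the last picture look unmoved. Part of the kidney dish and the brush were hidden by the arm and its shadow, so I did not measure those two at the end.

**Disagreement:** The camera put the shut fingertips about 16 mm above the reported TCP, where the description has them 22 mm below it. Because of this, my first pass at the left lever went over it without touching. I then went by the camera, working about 3 cm lower at the levers.

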